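# Set a heat sink against a gauge block in the bonding jig

### The job

Lift the loose orange lid off the grey gauge box by its knob and set it knob up on the bench, off the box; then take out the brass gauge block and slide it upright, broad face to the heat sink, down onto the bed of the bonding jig, into the one gap between the heat sink and a blue end stop that is wide enough for it (never the narrow gap), and let go of it there. Then grip the heat sink, without touching the block, and push it along the bed until the block is clamped flush between heat sink and stop, and finish the program while still gripping the heat sink and holding it firmly pressed there: do not let go. Leave the white jar and the black eyeglass where they stand.

Things in the scene. Friction and masses are not known exactly. Their poses are not given: they have to be found in the camera images.
- lid_knob (a point): The black upright cylindrical knob (24 mm diameter, 28 mm tall) of the loose orange lid; this point lies on its axis half-way up: 14 mm above the lid's flat top, 14 mm below the knob's top. z = 0.084 with the lid on the box, 0.060 with it standing on the bench. z axis up.
- lid: The same loose lid, a deep hollow cap 60 x 70 mm (its x, y) and 46 mm high without the knob. Its skirt overlaps the box rim by 8 mm, 2 mm play each side; it covers the upper half of the gauge block, so lift it straight up 50 mm or more before moving it sideways. About 0.15 kg. The bench is free about 0.1 m to the box's left (world +y), near x = 0.46. Origin at the centre of its lower edge, 60 mm below the knob point.
- gauge_box: Low grey open box fixed to the bench, 50 x 60 mm (its x, y), 32 mm high, walls 3 mm; origin at the centre of its underside, z up. The gauge block stands upright at its centre in a pocket 10 mm deep (2 mm play) whose floor is at z = 0.004, so the block reaches up to z = 0.064, half of it above the walls. The lid starts on it, same yaw.
- gauge_centre (a point): Centre of the brass gauge block, 12 mm thick (its x) x 32 mm wide (its y) x 60 mm tall (its z, upright), with a red band near the top; 30 mm above its foot. It starts upright in the box with the box's yaw (hidden by the lid). About 0.12 kg. Standing on the jig's bed its centre is at z = 0.040.
- gauge: The same gauge block; origin at the centre of its foot.
- jig: Bonding jig fixed to the bench: aluminium bed 134 x 76 mm (its x, y), 10 mm thick, so the bed surface is at z = 0.010; origin at the centre of its underside, z up. Two rails 3 mm high, 53 mm apart inside, run along its x axis on either side of heat sink and gap. The end stops stand near its two ends; the heat sink lies about mid-way.
- heat_centre (a point): Centre of the loose light-grey finned heat sink on the jig's bed: 40 mm (its x, along the jig) x 50 mm (its y, across the jig) x 27 mm high, 13.5 mm above its underside (z = 0.0235 on the bed), yaw as the jig. Its two ends across the jig are free to grip above the rails. About 0.1 kg; slides along the jig's x when pushed.
- heat_sink: The same heat sink; origin at the centre of its underside. Closing fingers may swing down and bear it onto the bed: the friction of that adds to the force felt at the wrist.
- stop_slim: Slim blue end stop fixed on the jig's bed, 12 x 66 x 27 mm (jig x, y, z), centred 46 mm from the jig's centre along the jig's x axis; at either end, swapped with the broad stop at random. Origin at the centre of its underside (z = 0.010), yaw as the jig. The gap between it and the heat sink starts 18 to 22 mm wide: it takes the 12 mm block.
- stop_broad: Broad blue end stop fixed at the other end, 36 x 66 x 27 mm (jig x, y, z), centred 46 mm from the jig's centre; origin at the centre of its underside, yaw as the jig. The gap between it and the heat sink starts 6 to 10 mm wide: too narrow for the block.
- jar: White flux jar with yellow lid, 44 mm across, 44 mm high, a bystander; origin under its centre.
- eyeglass: Black round eyeglass (loupe), 38 mm across, 32 mm high, a bystander; origin under its centre.
Not all that is in view belongs to the job. Of the things that look like the gauge_box, the smaller one is meant.

How it is judged:
By the outcome, as a careful person would: the job done as asked, in the order asked, and still so for the second after the job is handed in, while the arm keeps its last pose, push and grip.
It also fails if it takes over 61 s, if anything falls off the work surface, if the arm or the gripper's body presses on something with over 40 N, if the wrist force passes 120 N, or if a joint passes its speed limit or range.

### The arm

A 7-joint arm with a two-finger parallel gripper is mounted at the origin on a cart in front of the work surface, level with it; the furniture and walls round the work are solid. World frame = base frame: x ahead of the robot, y to its left, z up, the work surface at z = 0. Lengths are in m, angles in rad, forces in N, time in s.
With the tool pointing down it reaches from about 0.425 to 0.925 m from the base axis. Payload 6.8 kg.
Tool frame: the origin (TCP) lies at the very end of the fingers, on their centre line; the grasp point (between the pads) lies 19 mm behind it; z points along the fingers, y is the line along which they close (so a half turn about z gives the same grasp; the last joint's range is limited). The gripper opens to 85 mm and grips with 20 to 120 N. Pads are 22 mm wide; open, the fingers measure 114 mm over their backs; the gripper's body (76 mm by 85 mm) begins 54 mm behind the grasp point. The pads swing forward as they close: fully open they stand 13 mm farther back than shut.
Start: joints at [1.143, 0.477, 0.022, 1.555, -0.011, 1.109, -0.083], TCP at [0.212, -0.641, 0.231] pointing down, gripper open.
Joint ranges: [-2.96, 2.96], [-0.34, 2.1], [-1.41, 1.46], [0.24, 2.44], [-1.37, 4.51], [0.17, 1.92], [-2.96, 2.96]. Speed limits (rad/s): [2.39, 2.39, 3.14, 3.14, 3.14, 3.14, 3.14].

### API

Orientations are given as a rotation vector (axis times angle).
In Python, from bench import robot gives the robot as it stands.
- The arm moves only by the tool drive_tool, never from a script. Its argument "plan" is a list of rows, each a list of 6 numbers: the shift along the tool's x, y, z in mm, then the turn, a rotation vector about the tool's x, y, z in rad. In form: [[x, y, z, rx, ry, rz], ...]. A call has 1 to 12 rows; each row is the pose to reach, as a shift and turn from the pose commanded when the call began, along the tool's axes at that moment; what a row does not reach only later rows make up. A row lasts 1/12 s, in which the tool goes at most 41.7 mm and 7.16 degrees, less where a joint would pass 70% of its speed; a pose out of reach is approached as far as the arm can. A call with a gripper value outside its range is refused whole. "fingers" is the finger opening in mm, from 0 to 85.4, set as the call begins (left out, the last holds). The fingers move at their own pace and stop on an object; "force" is the grip in N (left out, the last holds). Time passes only in rows, so rows that repeat a pose let the fingers close. It gives the time, the measured TCP pose, the force, the opening and the grip force at its end, in the units of the state.
- robot.get_obs(): the state, without advancing time (a new reading comes with each control period).
- robot.grab_frame(name): name is "scene" or "top"; returns a dict with "frame" (420x560x3 uint8, red, green, blue), "mtx" (3x3 intrinsics, pixels), "rvec" (rotation vector, rad) and "tvec" (3), from world to camera coordinates, as OpenCV has them. Camera axes: x right, y down, z forward; pixel columns grow to the right and rows downward; lengths in m; the calibration is good to about 2 mm. A picture is of the moment at which its call begins. There is no depth.
- robot.finish_job(): hands the job in; it is judged then, once.
Trained networks look in a picture, given as the dict that the camera call returned (one of the last four; its "shot" number tells which), for a name from the list of things; names that differ only in an ending like _2 or _b are one class to them, and where a whole thing is asked for, a point or a joint stands for the part that bears it (a point fixed in the world has none). Each returns a list of dicts, best first, with "p" (0 to 1); they miss things now and then, are a little off and sometimes report something else, mostly with a low value. They report only what shows in the picture. A call takes as long as a camera call. They do not tell look-alikes from the thing itself.
- robot.cut_out(target, picture): "region" (420x560 bool, what is visible of it) and "bbox" ([left, top, width, height] in pixels, round what is visible of it).
The state is a dict: "clock": time; "joint_pos": joint angles; "qvel": joint speeds; "joint_torque": joint torques, N m; "eef_pos": TCP position; "tcp_rot": TCP orientation; "wrist_force": force on the tool from outside, world axes, zero at the start; "moment": the same for the moment, N m; "width": finger opening in m; "grip_force": force on a finger pad.
Only numpy, scipy, OpenCV 4.12 (cv2) and the standard library are available. Lean on these libraries where they do the work, as an engineer would, in place of code of your own. Each camera call takes 0.05 s, during which the arm holds its last target. There are 200 camera calls.

## Working session

There is one attempt and no reset: what is moved stays moved. The work goes in short steps, Python scripts to look and compute and a tool call to move; the robot and the scene stay as the last step left them, time stands still between calls to the robot, and variables do not carry over. Pictures are saved under pics/ and viewed, at most 10 in all, crops included, and the job is handed in when it is done.

Besides the shell and the picture viewer there is one more tool, called after ">>>" by a JSON object that holds its "fn" and its "kwargs". drive_tool: Moves the arm, as the interface text tells. Its arguments: {"type":"object","properties":{"plan":{"type":"array","items":{"type":"array","items":{"type":"number"}}},"fingers":{"type":"number"},"force":{"type":"number"}},"required":["plan"]}

```bash
mkdir -p pics; cat > h.py <<'E'
import numpy as np, cv2
from bench import robot
def P(f):
    return f["mtx"],cv2.Rodrigues(np.array(f["rvec"],float))[0],np.array(f["tvec"],float).ravel()
def ray(f,u,v,z):
    K,R,t=P(f); d=R.T@np.linalg.inv(K)@np.array([u,v,1.]); c=-R.T@t
    return c+d*(z-c[2])/d[2]
def proj(f,p):
    K,R,t=P(f); q=K@(R@np.array(p,float)+t); return q[:2]/q[2]
def save(f,n,crop=None,s=1):
    im=f["frame"][:,:,::-1]
    if crop: l,t,w,h=crop; im=im[t:t+h,l:l+w]
    cv2.imwrite("pics/"+n,cv2.resize(im,None,fx=s,fy=s,interpolation=cv2.INTER_CUBIC))
E
python3 - <<'E'
from h import *
o=robot.get_obs();print({k:np.round(v,3) for k,v in o.items()})
fs={}
for c in("scene","top"):
    f=robot.grab_frame(c);fs[c]=f;K,R,t=P(f);print(c,np.round(-R.T@t,3),np.round(R[2],2))
    for n in("lid","lid_knob","gauge_box","jig","heat_sink","stop_slim","stop_broad","jar","eyeglass"):
        for d in robot.cut_out(n,f)[:3]:
            m=d["region"];v,u=np.nonzero(m);b=d["bbox"]
            print(n,round(d["p"],2),b,m.sum(),np.round([u.mean(),v.mean()],1))
im=np.hstack([f["frame"] for f in fs.values()])
for c in fs: save(fs[c],c+"0.png",s=1.42)
E
```

```text
{'clock': np.float64(0.0), 'joint_pos': array([ 1.143,  0.478,  0.022,  1.556, -0.012,  1.109, -0.083]), 'qvel': array([-0.002, -0.002, -0.   , -0.001,  0.   , -0.001,  0.   ]), 'joint_torque': array([-0.0000e+00, -5.9644e+01,  1.6080e+00, -2.8120e+01,  1.2000e-02,
        9.0000e-03,  0.0000e+00]), 'eef_pos': array([ 0.212, -0.64 ,  0.23 ]), 'tcp_rot': array([-3.1e+00, -5.0e-01,  1.0e-03]), 'wrist_force': array([ 0.548, -0.132,  0.521]), 'moment': array([0.013, 0.019, 0.05 ]), 'grip_force': np.float64(0.0), 'width': np.float64(0.085)}
scene [-0.07  -0.485  0.431] [ 0.78  0.46 -0.43]
lid 0.88 [269.4, 221.0, 52.0, 44.5] 1584 [295.8 243.5]
lid 0.73 [254.3, 212.3, 19.9, 21.2] 244 [262.6 221.9]
lid_knob 0.92 [270.1, 217.0, 50.8, 49.1] 1640 [295.3 243.6]
gauge_box 0.72 [279.1, 258.7, 34.5, 18.2] 339 [295.7 266.6]
gauge_box 0.61 [242.2, 171.6, 38.4, 29.5] 916 [260.5 187. ]
jig 0.82 [401.1, 291.4, 23.6, 26.5] 268 [411.8 304.1]
jig 0.24 [275.4, 256.7, 40.2, 17.8] 313 [294.6 266.8]
heat_sink 0.77 [370.6, 283.0, 38.6, 26.0] 620 [390.4 292.4]
heat_sink 0.53 [269.4, 219.8, 51.8, 43.9] 1726 [296.
[... 167 characters left out ...]
84 [154.4 220.8]
eyeglass 0.69 [251.4, 210.1, 20.7, 24.7] 279 [262.  221.5]
eyeglass 0.37 [361.1, 289.6, 42.7, 24.5] 383 [378.6 302.7]
top [ 0.366 -0.115  1.341] [ 0.18  0.   -0.98]
lid 0.89 [298.2, 233.2, 28.4, 29.6] 538 [310.9 247.3]
lid_knob 0.89 [293.5, 236.9, 31.4, 26.3] 623 [310.6 248.1]
gauge_box 0.82 [213.9, 142.4, 33.3, 32.0] 217 [231.7 158.5]
jig 0.78 [363.6, 243.5, 31.3, 42.5] 591 [375.9 258.9]
heat_sink 0.53 [368.0, 256.3, 19.0, 17.2] 265 [378.4 264.6]
stop_slim 0.7 [370.1, 245.1, 25.3, 10.1] 113 [380.6 248.6]
stop_broad 0.83 [364.6, 274.7, 26.3, 15.8] 359 [376.6 281.1]
jar 0.63 [172.8, 249.8, 20.3, 13.3] 256 [184.5 254.4]
eyeglass 0.2 [295.0, 234.7, 30.2, 28.2] 596 [310.9 247.8]
```

View pics/scene0.png

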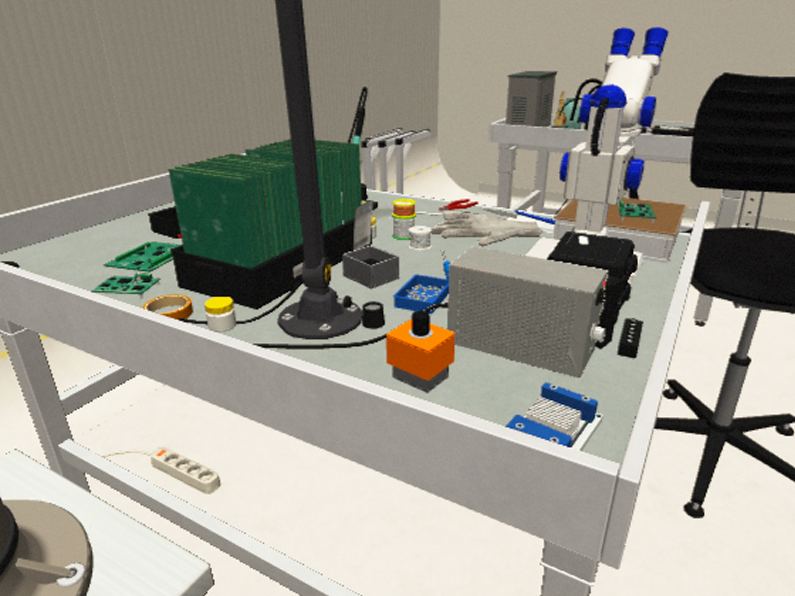

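View pics/top0.png

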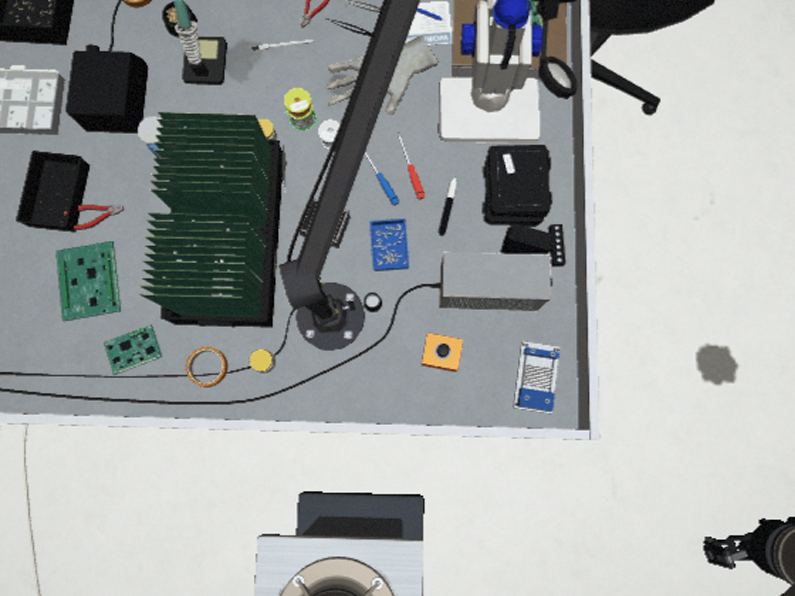

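The scene picture shows the orange lid on a small grey box at (296,243) in frame pixels. An open grey box stands farther back at (260,187). The jig is at (391,292), with its slim stop on the far (+x) side and its broad stop near. The candidates for gauge_box are those two: (296,266) under the lid and (260,187). The first fits because it is smaller and carries the lid. I'll confirm that in a crop and fit the poses by silhouette.

```bash
cat >> h.py <<'E'
from scipy.optimize import minimize
def box(x,y,yaw,off,size,z0):
    c,s=np.cos(yaw),np.sin(yaw);L=[]
    for a in(-.5,.5):
        for b in(-.5,.5):
            px,py=off[0]+a*size[0],off[1]+b*size[1]
            for z in(z0,z0+size[2]): L.append((x+c*px-s*py,y+s*px+c*py,z))
    return L
def fit(fs,masks,boxes,x0,rois,vary=(1,1,1)):
    # boxes: list of (off,size,z0); maximise IoU of drawn hulls with masks
    S=6
    def cost(q):
        tot=0
        for f,m,r in zip(fs,masks,rois):
            l,t,w,h=r; im=np.zeros((h*S,w*S),np.uint8)
            for b in boxes:
                p=np.array([proj(f,c) for c in box(q[0]/1e3,q[1]/1e3,q[2]/50,*b)])
                p=((p-[l,t]+.5)*S)
                cv2.fillPoly(im,[cv2.convexHull(np.round(p*16).astype(np.int32))],255,shift=4)
            a=cv2.resize(im,(w,h),interpolation=cv2.INTER_AREA)/255.
            M=m[t:t+h,l:l+w].astype(float)
            tot+=1-np.minimum(a,M).sum()/np.maximum(a,M).sum()
        return tot
    best=None
    for dy in(-.2,0,.2):
        s=np.array([x0[0]*1e3,x0[1]*1e3,(x0[2]+dy)*50])
        r=minimize(cost,s,method="Nelder-Mead",options=dict(initial_simplex=np.vstack([s]+[s+6*e for e in np.eye(3)]),xatol=.05,fatol=1e-4))
        if best is None or r.fun<best.fun: best=r
    return np.round([best.x[0]/1e3,best.x[1]/1e3,best.x[2]/50,best.fun],4)
def hsv(f): return cv2.cvtColor(np.ascontiguousarray(f["frame"]),cv2.COLOR_RGB2HSV).astype(int)
def orange(f): h=hsv(f); return (h[...,0]>4)&(h[...,0]<22)&(h[...,1]>140)&(h[...,2]>90)
def blue(f): h=hsv(f); return (h[...,0]>98)&(h[...,0]<125)&(h[...,1]>130)
def hullm(m,roi):
    l,t,w,h=roi; z=np.zeros(m.shape,bool);z[t:t+h,l:l+w]=m[t:t+h,l:l+w]
    u=np.ascontiguousarray(np.argwhere(z)[:,::-1]).astype(np.int32);o=np.zeros(m.shape,np.uint8)
    cv2.fillPoly(o,[cv2.convexHull(u)],1);return o>0
E
python3 - <<'E'
from h import *
s=robot.grab_frame("scene");t=robot.grab_frame("top")
lid=((0,0),(.06,.07,.046),.024)
rs,rt=(262,228,66,45),(290,228,42,40)
x0=ray(t,311,247,.07);print("lid0",x0)
for fs,rr in(([s,t],[rs,rt]),([s],[rs]),([t],[rt])):
    print("lid",fit(fs,[hullm(orange(f),r) if f is t else orange(f)&(np.arange(420)[:,None]>0) for f,r in zip(fs,rr)],[lid],(x0[0],x0[1],0),rr))
for f,r in((s,rs),(t,rt)):
    d=robot.cut_out("jig",f)
j0=ray(t,378,262,.03);print("jig0",j0)
st=[((.046,0),(.012,.066,.027),.01),((-.046,0),(.036,.066,.027),.01)]
js,jt=(350,260,80,65),(355,235,50,65)
for fs,rr in(([s,t],[js,jt]),([s],[js]),([t],[jt])):
    print("jig",fit(fs,[blue(f) for f in fs],st,(j0[0],j0[1],0),rr))
# knob in top: dark
for f,r in((s,rs),(t,rt)):
    pass
a=s["frame"][160:325,235:435,::-1];b=t["frame"][225:305,285:405,::-1]
a=cv2.resize(a,(560,462),interpolation=cv2.INTER_CUBIC)
cv2.imwrite("pics/c1.png",a)
cv2.imwrite("pics/c2.png",cv2.resize(b,None,fx=5,fy=5,interpolation=cv2.INTER_CUBIC))
E
```

```text
lid0 [ 0.50845328 -0.18588358  0.07      ]
lid [ 0.508  -0.186  -0.155   0.2293]
lid [ 0.5047 -0.1859 -0.1507  0.1082]
lid [ 0.5094 -0.1871 -0.1638  0.0583]
jig0 [ 0.4764299  -0.37564256  0.03      ]
jig [ 0.4702 -0.3793 -0.1225  0.8965]
jig [ 0.4667 -0.378  -0.1139  0.5864]
jig [ 0.4699 -0.3796 -0.1066  0.3021]
```

View pics/c1.png

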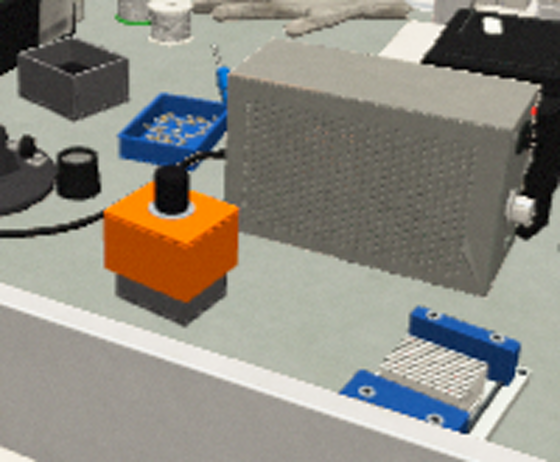

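View pics/c2.png

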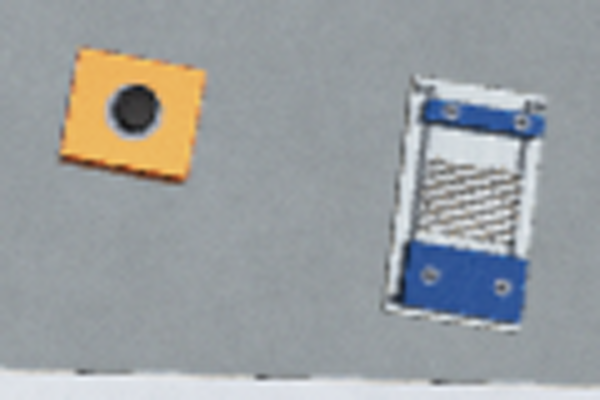

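The crop confirms it: the lidded box at (296,266) is the smaller one, and the far box at (260,187) is open and larger. The top crop shows the slim stop at the far end with the wide gap next to it. The broad stop is at the near end. Next I'll work out clearances and the move helper.

```bash
cat >> h.py <<'E'
from scipy.spatial.transform import Rotation as Ro
def go(p,yaw,o=None):
    """tool-frame delta to TCP p, pointing down, tool y axis along world yaw (mod pi, nearest)"""
    o=o or robot.get_obs();R0=Ro.from_rotvec(o["tcp_rot"]);best=None
    for k in(0,1):
        a=yaw+k*np.pi;y=np.array([np.cos(a),np.sin(a),0]);z=np.array([0,0,-1.])
        R=Ro.from_matrix(np.column_stack([np.cross(y,z),y,z]));d=(R0.inv()*R).as_rotvec()
        if best is None or np.linalg.norm(d)<np.linalg.norm(best): best=d
    m=R0.inv().apply(np.array(p)-o["eef_pos"])*1e3
    print("delta",np.round(m,1),np.round(best,4),"rows",np.linalg.norm(m)/41.7,np.degrees(np.linalg.norm(best))/7.16)
E
python3 - <<'E'
from h import *
s=robot.grab_frame("scene");t=robot.grab_frame("top")
print("psu base",ray(s,320.7,244,0),ray(s,408,265,0),"lamp base",ray(s,229,222,0), "top",ray(t,232,222,0.01))
K,R,tt=P(s);
b=ray(s,408,265,0); 
for h in(.08,.1,.12,.14): print(h,proj(s,[b[0],b[1],h]))
print("bed corners top",[np.round(ray(t,u,v,.01),4) for u,v in((367.6,240),(394.4,244.4),(362,286),(389,291))])
print("rim",ray(t,330,301,0.0))
m=blue(s);d=robot.cut_out("stop_slim",s)
st=[((.046,0),(.012,.066,.027),.01)]
print(fit([s],[blue(s)&(np.add.outer(np.arange(420)*0,np.arange(560))>=0)],st,(.47,-.378,-.12),[(378,265,45,36)]))
print(robot.get_obs()["eef_pos"],Ro.from_rotvec(robot.get_obs()["tcp_rot"]).as_matrix().round(3))
go([.507,-.1865,.2],-.155+np.pi/2)
E
```

```text
psu base [ 0.60280704 -0.19559534  0.        ] [ 0.61142526 -0.37725599  0.        ] lamp base [0.59143346 0.038763   0.        ] top [0.58057797 0.03884942 0.01      ]
0.08 [413.64963474 228.80419509]
0.1 [415.14699258 219.21099572]
0.12 [416.68081239 209.3841936 ]
0.14 [418.2524424  199.31515091]
bed corners top [array([ 0.5399, -0.3504,  0.01  ]), array([ 0.5295, -0.4268,  0.01  ]), array([ 0.4097, -0.3342,  0.01  ]), array([ 0.398 , -0.4098,  0.01  ])]
rim [ 0.36576459 -0.2459689   0.        ]
[ 0.4711 -0.3702 -0.2832  0.3765]
[ 0.21220559 -0.64079486  0.23130696] [[ 0.949  0.314  0.   ]
 [ 0.314 -0.949 -0.   ]
 [ 0.     0.    -1.   ]]
delta [ 422.7 -338.6   31.3] [ 0.     -0.      0.4748] rows 13.008740139447951 3.7993885340459403
```

>>> {"fn": "drive_tool", "kwargs": {"plan": [[423, -339, 31, 0, 0, 0.475], [423, -339, 31, 0, 0, 0.475], [423, -339, 31, 0, 0, 0.475], [423, -339, 31, 0, 0, 0.475], [423, -339, 31, 0, 0, 0.475], [423, -339, 31, 0, 0, 0.475], [423, -339, 31, 0, 0, 0.475], [423, -339, 31, 0, 0, 0.475], [423, -339, 31, 0, 0, 0.475], [423, -339, 31, 0, 0, 0.475], [423, -339, 31, 0, 0, 0.475], [423, -339, 31, 0, 0, 0.475]], "fingers": 60}}

```text
clock: 2.35
eef_pos: [0.4847, -0.2203, 0.2031]
tcp_rot: [3.132, -0.244, 0.001]
wrist_force: [1.6, -1.2, 0.1]
width: 0.0601
grip_force: 0.0
```

```bash
python3 - <<'E'
from h import *
go([.507,-.1865,.14],-.155+np.pi/2)
o=robot.get_obs();print(o["eef_pos"],o["joint_pos"].round(2),o["width"],o["wrist_force"])
E
```

```text
delta [ 16.7 -36.8  63.1] [ 0.0003 -0.0009 -0.0004] rows 1.7965377144317427 0.007970808310876295
[ 0.48474345 -0.22025263  0.20306946] [ 0.39  0.28 -0.1   1.92  0.03  0.94 -1.45] 0.060095113103237466 [ 1.57928597 -1.16111601  0.09684406]
```

>>> {"fn": "drive_tool", "kwargs": {"plan": [[8, -18, 31, 0, 0, 0], [14, -33, 60, 0, 0, 0], [14, -34, 72, 0, 0, 0], [14, -34, 72, 0, 0, 0], [14, -34, 72, 0, 0, 0]]}}

```text
clock: 2.77
eef_pos: [0.5026, -0.1907, 0.1305]
tcp_rot: [3.132, -0.243, -0.002]
wrist_force: [-0.7, -0.2, -0.1]
width: 0.0601
grip_force: 0.0
```

```bash
python3 - <<'E'
from h import *
o=robot.get_obs();print(o["eef_pos"]);go([.507,-.1865,.075],-.155+np.pi/2)
s=robot.grab_frame("scene");t=robot.grab_frame("top")
e=o["eef_pos"]
print(proj(s,e),proj(s,[.507,-.1865,.098]))
save(s,"g1.png",(240,150,110,130),5*.9)
# knob position from scene: dark mask near
h=hsv(s);m=(h[...,2]<70);m[:, :283]=0;m[:,310:]=0;m[:212]=0;m[:238]&=True;m[238:]=0
v,u=np.nonzero(m);print(u.min(),u.max(),v.min(),v.max(), [ (r,np.nonzero(m[r])[0][[0,-1]]) for r in range(216,237,3) if m[r].any()])
print([proj(s,[.507,-.1865,z]) for z in(.07,.084,.098)])
E
```

```text
[ 0.50260722 -0.19068357  0.13054548]
delta [ 3.8 -4.8 55.5] [ 0.0001  0.0013 -0.0001] rows 1.3399459486395373 0.010506008383072103
[297.6574993  205.67863055] [296.5798327  220.24833256]
290 309 214 236 [(216, array([302, 308])), (219, array([293, 301])), (222, array([290, 301])), (225, array([291, 301])), (228, array([291, 301])), (231, array([291, 301])), (234, array([291, 301]))]
[array([296.4583113 , 233.46850473]), array([296.51856962, 226.91307254]), array([296.5798327 , 220.24833256])]
```

View pics/g1.png

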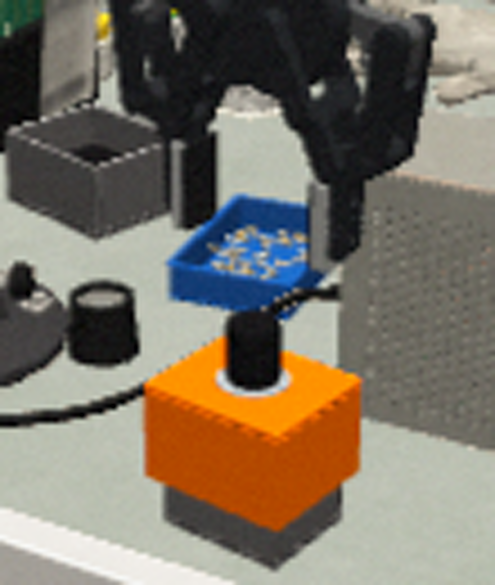

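The crop shows the open fingers straddling the black knob at (296,226), with the lid seated on the box. I'll descend and grip.

>>> {"fn": "drive_tool", "kwargs": {"plan": [[4, -4, 20, 0, 0, 0], [4, -4, 40, 0, 0, 0], [4, -4, 54, 0, 0, 0], [4, -4, 54, 0, 0, 0], [4, -4, 54, 0, 0, 0], [4, -4, 54, 0, 0, 0]]}}

```text
clock: 3.37
eef_pos: [0.5085, -0.1881, 0.0784]
tcp_rot: [3.131, -0.245, 0.004]
wrist_force: [-0.0, -0.4, 0.1]
width: 0.06
grip_force: 0.0
```

>>> {"fn": "drive_tool", "kwargs": {"plan": [[0, 0, 0, 0, 0, 0], [0, 0, 0, 0, 0, 0], [0, 0, 0, 0, 0, 0], [0, 0, 0, 0, 0, 0], [0, 0, 0, 0, 0, 0], [0, 0, 0, 0, 0, 0]], "fingers": 0, "force": 40}}

```text
clock: 3.87
eef_pos: [0.5082, -0.1871, 0.0775]
tcp_rot: [3.132, -0.243, 0.002]
wrist_force: [-0.6, 0.9, 5.8]
width: 0.0226
grip_force: 39.9
```

>>> {"fn": "drive_tool", "kwargs": {"plan": [[0, 0, -8, 0, 0, 0], [0, 0, -20, 0, 0, 0], [0, 0, -35, 0, 0, 0], [0, 0, -50, 0, 0, 0], [0, 0, -65, 0, 0, 0], [0, 0, -80, 0, 0, 0], [0, 0, -80, 0, 0, 0], [0, 0, -80, 0, 0, 0]], "force": 50}}

```text
clock: 4.53
eef_pos: [0.5079, -0.1875, 0.1577]
tcp_rot: [3.132, -0.244, 0.003]
wrist_force: [-0.9, 0.1, -2.6]
width: 0.022
grip_force: 49.1
```

```bash
python3 - <<'E'
from h import *
o=robot.get_obs();print(o["eef_pos"],o["wrist_force"],o["width"])
s=robot.grab_frame("scene");save(s,"g2.png",(220,130,130,150),4)
for n in("gauge","lid"):
    for d in robot.cut_out(n,s)[:2]: print(n,d["p"],d["bbox"])
go([.455,-.075,.165],-.155+np.pi/2)
go([.455,-.075,.055],-.155+np.pi/2)
E
```

```text
[ 0.50787062 -0.18753694  0.15772692] [-0.88881324  0.06200913 -2.61400579] 0.02204112406119322
gauge 0.96 [288.1, 234.3, 15.4, 29.2]
lid 0.83 [269.8, 181.4, 52.1, 46.6]
delta [ -68.4 -102.7   -9. ] [-0.0001  0.0017 -0.0002] rows 2.9677769969384458 0.014094822081034636
delta [ -68.2 -102.7  101. ] [-0.0001  0.0017 -0.0002] rows 3.822525931552067 0.014094822081034636
```

View pics/g2.png

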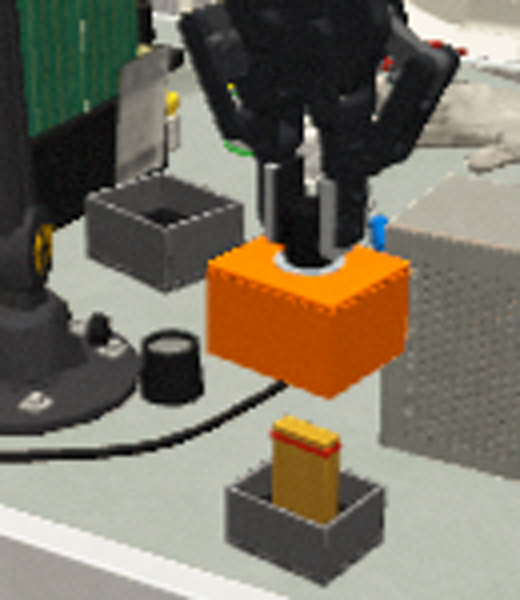

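The crop shows the lid hanging level in the gripper. The brass block with its red band stands upright in the box at (296,249). I'll put the lid on the free bench to the left, clear of the cable.

>>> {"fn": "drive_tool", "kwargs": {"plan": [[-20, -25, 0, 0, 0, 0], [-40, -50, 0, 0, 0, 0], [-60, -75, 0, 0, 0, 0], [-67, -83, 20, 0, 0, 0], [-67, -83, 50, 0, 0, 0], [-67, -83, 75, 0, 0, 0], [-67, -83, 90, 0, 0, 0], [-67, -83, 97, 0, 0, 0], [-67, -83, 101, 0, 0, 0], [-67, -83, 103, 0, 0, 0], [-67, -83, 103, 0, 0, 0], [-67, -83, 103, 0, 0, 0]]}}

```text
clock: 5.68
eef_pos: [0.4548, -0.095, 0.0544]
tcp_rot: [3.132, -0.244, 0.002]
wrist_force: [0.8, -0.1, -1.4]
width: 0.0223
grip_force: 49.1
```

```bash
python3 - <<'E'
from h import *
o=robot.get_obs();print(o["eef_pos"],o["wrist_force"],o["width"])
s=robot.grab_frame("scene")
# block pose from gauge mask in the scene picture
d=robot.cut_out("gauge",s)[0];print(d["p"],d["bbox"])
c=[ (0,0),(.012,.032,.06),.004]
h=hsv(s);m=(((h[...,0]>12)&(h[...,0]<32)&(h[...,1]>90))|((h[...,0]<8)|(h[...,0]>172))&(h[...,1]>120));r=(280,225,35,38)
print("block yaw fit (visible above wall)",fit([s],[m],[((0,0),(.012,.032,.032),.032)],(.507,-.187,-.15),[(282,226,30,30)]))
E
```

```text
[ 0.45483993 -0.09500824  0.05442745] [ 0.82067056 -0.07353791 -1.44661788] 0.022275462282026835
0.57 [288.0, 232.3, 17.5, 29.3]
block yaw fit (visible above wall) [ 0.5029 -0.1877 -0.2044  0.1458]
```

>>> {"fn": "drive_tool", "kwargs": {"plan": [[0, 0, 1, 0, 0, 0], [0, 0, 1.5, 0, 0, 0], [0, 0, 1.5, 0, 0, 0]]}}

```text
clock: 6.03
eef_pos: [0.4551, -0.0947, 0.0535]
tcp_rot: [-3.132, 0.243, -0.003]
wrist_force: [-1.1, 2.4, 10.7]
width: 0.0222
grip_force: 50.0
```

>>> {"fn": "drive_tool", "kwargs": {"plan": [[0, 0, 0, 0, 0, 0], [0, 0, 0, 0, 0, 0], [0, 0, 0, 0, 0, 0], [0, 0, 0, 0, 0, 0], [0, 0, -15, 0, 0, 0], [0, 0, -50, 0, 0, 0], [0, 0, -90, 0, 0, 0], [0, 0, -120, 0, 0, 0], [0, 0, -120, 0, 0, 0], [0, 0, -120, 0, 0, 0]], "fingers": 50}}

```text
clock: 6.87
eef_pos: [0.4554, -0.0951, 0.174]
tcp_rot: [3.132, -0.244, 0.007]
wrist_force: [-0.6, 0.0, -0.1]
width: 0.0498
grip_force: 0.0
```

```bash
python3 - <<'E'
from h import *
o=robot.get_obs();print(o["eef_pos"],o["joint_pos"].round(2),o["wrist_force"],o["width"])
s=robot.grab_frame("scene");t=robot.grab_frame("top")
lid=((0,0),(.06,.07,.046),0)
a,b=proj(s,[.455,-.095,.03]).astype(int),proj(t,[.455,-.095,.03]).astype(int)
r=(a[0]-40,a[1]-35,80,70);print("lid",fit([s],[orange(s)],[lid],(.455,-.095,-.15),[r]))
save(s,"g3.png",(190,190,140,120),4)
h=hsv(s);m=(((h[...,0]>12)&(h[...,0]<32)&(h[...,1]>90))|((h[...,0]<8)|(h[...,0]>172))&(h[...,1]>120))
print("block",fit([s],[m],[((0,0),(.012,.032,.032),.032)],(.507,-.187,-.15),[(282,226,30,30)]))
go([.506,-.1872,.15],-.155);go([.506,-.1872,.15],-.155+np.pi/2)
E
```

```text
[ 0.4554348  -0.09513864  0.17401048] [ 0.22  0.21 -0.17  2.09  0.05  0.84 -1.7 ] [-5.82559450e-01  5.26256717e-04 -7.35619623e-02] 0.04982354306219435
lid [ 0.4554 -0.0919 -0.2675  0.4347]
block [ 0.5029 -0.1877 -0.2044  0.1458]
delta [66.2 83.1 21.5] [1.0000e-03 8.0000e-04 1.5705e+00] rows 2.5989670442224484 12.567241385471254
delta [66.2 83.1 21.5] [ 0.0001  0.0012 -0.0003] rows 2.5989670442224484 0.010055490375101322
```

View pics/g3.png

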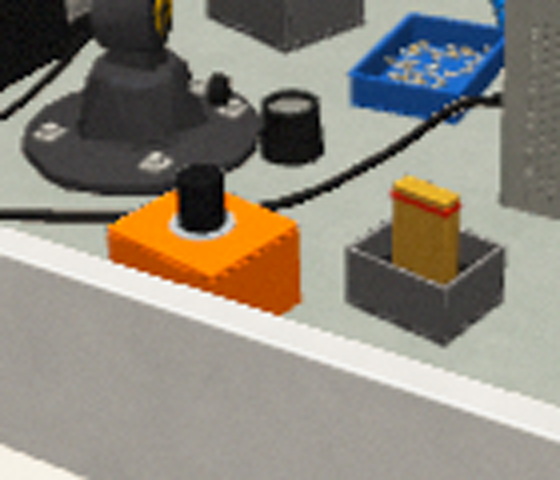

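The lid stands upright, knob up, at (240,250) beside the box at (297,255). The block is still upright. Next I'll turn the tool a quarter turn so it grips the block across its 12 mm thickness, turning negative to stay within joint 7's range.

>>> {"fn": "drive_tool", "kwargs": {"plan": [[33, 42, -10, 0, 0, -0.12], [67, 83, -10, 0, 0, -0.24], [67, 83, -10, 0, 0, -0.36], [67, 83, -10, 0, 0, -0.48], [67, 83, -10, 0, 0, -0.6], [67, 83, -10, 0, 0, -0.72], [67, 83, -10, 0, 0, -0.84], [67, 83, -10, 0, 0, -0.96], [67, 83, 0, 0, 0, -1.08], [67, 83, 0, 0, 0, -1.2], [67, 83, 10, 0, 0, -1.32], [67, 83, 21, 0, 0, -1.44]], "fingers": 50}}

```text
clock: 7.97
eef_pos: [0.5068, -0.187, 0.1495]
tcp_rot: [-2.508, -1.889, 0.002]
wrist_force: [0.2, -0.2, 0.4]
width: 0.0501
grip_force: 0.0
```

>>> {"fn": "drive_tool", "kwargs": {"plan": [[0, 0, 0, 0, 0, -0.12], [0, 0, 0, 0, 0, -0.131], [0, 0, 20, 0, 0, -0.131], [0, 0, 40, 0, 0, -0.131], [0, 0, 50, 0, 0, -0.131], [0, 0, 50, 0, 0, -0.131], [0, 0, 50, 0, 0, -0.131]]}}

```text
clock: 8.55
eef_pos: [0.5071, -0.1869, 0.1007]
tcp_rot: [-2.387, -2.04, 0.001]
wrist_force: [0.4, 0.5, 1.1]
width: 0.0502
grip_force: 0.0
```

```bash
python3 - <<'E'
from h import *
o=robot.get_obs();print(o["eef_pos"],o["joint_pos"].round(2),o["wrist_force"],o["width"])
go([.507,-.1872,.037],-.155)
s=robot.grab_frame("scene");save(s,"g4.png",(240,150,110,130),4)
E
```

```text
[ 0.50706991 -0.18693021  0.10066517] [ 0.54  0.45 -0.37  1.97  0.23  0.76 -0.13] [0.37094261 0.49069457 1.0661225 ] 0.05021182632365039
delta [-0.3  0.1 63.7] [-0.0019 -0.0005 -0.0011] rows 1.526757264826962 0.01761482220306174
```

View pics/g4.png

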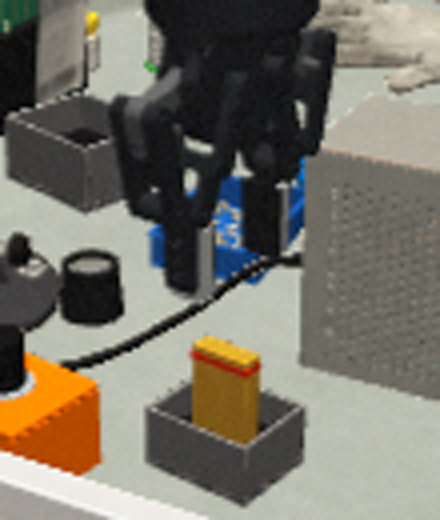

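The crop shows the fingers above the block on either side of its broad faces, with the block's top at (296,236). I'll descend and grip.

>>> {"fn": "drive_tool", "kwargs": {"plan": [[0, 0, 20, 0, 0, 0], [0, 0, 40, 0, 0, 0], [0, 0, 55, 0, 0, 0], [0, 0, 63.5, 0, 0, 0], [0, 0, 63.5, 0, 0, 0], [0, 0, 63.5, 0, 0, 0]]}}

```text
clock: 9.1
eef_pos: [0.508, -0.1873, 0.0384]
tcp_rot: [2.387, 2.042, 0.001]
wrist_force: [-0.8, 0.6, 1.0]
width: 0.0502
grip_force: 0.0
```

>>> {"fn": "drive_tool", "kwargs": {"plan": [[0, 0, 0, 0, 0, 0], [0, 0, 0, 0, 0, 0], [0, 0, 0, 0, 0, 0], [0, 0, 0, 0, 0, 0], [0, 0, 0, 0, 0, 0], [0, 0, 0, 0, 0, 0], [0, 0, 0, 0, 0, 0]], "fingers": 0, "force": 40}}

```text
clock: 9.68
eef_pos: [0.5081, -0.1875, 0.0387]
tcp_rot: [2.386, 2.042, 0.001]
wrist_force: [-1.5, -0.8, 6.7]
width: 0.0113
grip_force: 40.4
```

```bash
python3 - <<'E'
from h import *
o=robot.get_obs();print(o["eef_pos"],o["wrist_force"],o["moment"],o["width"],o["grip_force"])
E
```

```text
[ 0.50810171 -0.18745483  0.03871776] [-1.5291274  -0.75278196  6.70079099] [0.06822891 0.32820207 0.07811238] 0.011327110565444226 40.382861495018005
```

>>> {"fn": "drive_tool", "kwargs": {"plan": [[0, 0, -10, 0, 0, 0], [0, 0, -25, 0, 0, 0], [0, 0, -45, 0, 0, 0], [0, 0, -65, 0, 0, 0], [0, 0, -85, 0, 0, 0], [0, 0, -100, 0, 0, 0], [0, 0, -100, 0, 0, 0], [0, 0, -100, 0, 0, 0]]}}

```text
clock: 10.35
eef_pos: [0.5079, -0.1874, 0.1386]
tcp_rot: [2.386, 2.041, 0.001]
wrist_force: [0.3, -0.6, -2.2]
width: 0.0112
grip_force: 39.3
```

```bash
python3 - <<'E'
from h import *
o=robot.get_obs();print(o["eef_pos"],o["wrist_force"],o["width"])
t=robot.grab_frame("top");s=robot.grab_frame("scene")
jx,jy,ya=.4695,-.380,-.122
c,si=np.cos(ya),np.sin(ya)
def W(a,b,z): return [jx+c*a-si*b,jy+si*a+c*b,z]
for nm,f in(("top",t),("scene",s)):
    im=f["frame"].astype(np.float32)
    print(nm)
    for a in range(-72,76,4):
        L=[proj(f,W(a/1e3,b/1e3,.037)) for b in range(-18,19,2)]
        q=np.mean([cv2.getRectSubPix(im,(1,1),tuple(map(float,p))).ravel() for p in L],0)
        print(a,q.astype(int),end=" | ")
    print()
# stop y ends, slim
for f in(t,s):
    print([(b,cv2.getRectSubPix(f["frame"].astype(np.float32),(1,1),tuple(map(float,proj(f,W(.046,b/1e3,.037))))).ravel().astype(int).tolist()) for b in list(range(-40,-25,2))+list(range(26,41,2))])
m=np.vstack([cv2.resize(t["frame"][232:297,352:402,::-1],None,fx=6,fy=6,interpolation=cv2.INTER_CUBIC)])
k=cv2.resize(s["frame"][260:325,345:430,::-1],None,fx=6,fy=6,interpolation=cv2.INTER_CUBIC)
cv2.imwrite("pics/j1.png",np.hstack([m,k[:390]])[:590,:800])
E
```

```text
[ 0.50786385 -0.18743744  0.13863371] [ 0.28805614 -0.55657804 -2.2363206 ] 0.011177208659239995
top
-72 [155 162 166] | -68 [179 183 184] | -64 [ 88 108 141] | -60 [ 49  87 154] | -56 [ 49  87 155] | -52 [ 50  88 155] | -48 [ 61  94 155] | -44 [ 67  99 158] | -40 [ 53  90 155] | -36 [ 49  88 155] | -32 [ 50  88 155] | -28 [135 155 184] | -24 [202 207 211] | -20 [168 168 168] | -16 [167 166 165] | -12 [172 172 170] | -8 [177 179 179] | -4 [183 185 185] | 0 [180 182 183] | 4 [174 175 176] | 8 [164 165 165] | 12 [155 155 154] | 16 [157 156 154] | 20 [209 214 217] | 24 [216 222 226] | 28 [216 222 225] | 32 [217 222 226] | 36 [163 171 180] | 40 [ 50  73 111] | 44 [ 65  98 157] | 48 [ 68 101 160] | 52 [140 159 186] | 56 [214 220 224] | 60 [216 222 226] | 64 [161 166 169] | 68 [151 158 162] | 72 [152 159 163] | 
scene
-72 [239 238 234] | -68 [239 236 231] | -64 [239 235 231] | -60 [237 234 229] | -56 [180 190 205] | -52 [ 57 112 180] | -48 [ 52 106 173] | -44 [ 40 102 180] | -40 [ 31  96 179] | -36 [ 33  96 178] | -32 [111 129 156] | -28 [171 165 152] | -24 [189 183 171] | -20 [193 187 174
[... 461 characters left out ...]
154, 161, 165]), (-36, [151, 159, 165]), (-34, [140, 152, 165]), (-32, [101, 126, 165]), (-30, [68, 102, 162]), (-28, [50, 88, 156]), (-26, [70, 101, 160]), (26, [78, 108, 159]), (28, [51, 90, 158]), (30, [52, 91, 155]), (32, [45, 81, 138]), (34, [41, 70, 112]), (36, [78, 88, 104]), (38, [141, 149, 158]), (40, [189, 197, 205])]
[(-40, [186, 191, 177]), (-38, [185, 191, 177]), (-36, [185, 189, 175]), (-34, [185, 189, 176]), (-32, [161, 172, 173]), (-30, [99, 135, 178]), (-28, [80, 123, 179]), (-26, [68, 119, 192]), (26, [139, 164, 192]), (28, [69, 121, 192]), (30, [70, 119, 182]), (32, [88, 130, 179]), (34, [142, 159, 166]), (36, [183, 189, 174]), (38, [188, 193, 179]), (40, [187, 192, 177])]
```

View pics/j1.png

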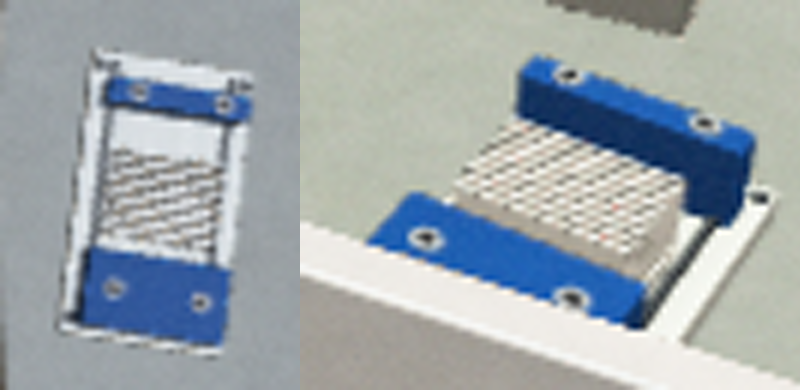

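The top crop shows the wide gap between the heat sink and the slim stop, centred about 29–30 mm along the jig. The narrow gap is at the broad stop. The top camera agrees with the jig model to about 1 mm. I'll move over the gap.

```bash
python3 - <<'E'
from h import *
go([.4983,-.3836,.139],-.122)
E
```

```text
delta [-195.4   22.    -2.1] [-0.0015 -0.0001 -0.033 ] rows 4.716636822471418 0.2644292788486145
```

>>> {"fn": "drive_tool", "kwargs": {"plan": [[-20, 3, -1, 0, 0, -0.01], [-55, 7, -1, 0, 0, -0.02], [-95, 11, -1, 0, 0, -0.033], [-130, 15, -1, 0, 0, -0.033], [-160, 18, -1, 0, 0, -0.033], [-185, 21, 0, 0, 0, -0.033], [-195.5, 22, 0, 0, 0, -0.033], [-195.5, 22, 10, 0, 0, -0.033], [-195.5, 22, 30, 0, 0, -0.033], [-195.5, 22, 40, 0, 0, -0.033], [-195.5, 22, 40, 0, 0, -0.033], [-195.5, 22, 40, 0, 0, -0.033]]}}

```text
clock: 11.45
eef_pos: [0.4989, -0.3816, 0.0966]
tcp_rot: [-2.348, -2.083, 0.0]
wrist_force: [-0.1, 0.3, -1.5]
width: 0.0111
grip_force: 39.3
```

```bash
python3 - <<'E'
from h import *
o=robot.get_obs();print(o["eef_pos"],o["wrist_force"],o["moment"],o["width"])
go([.4983,-.3836,.0455],-.122)
s=robot.grab_frame("scene");save(s,"g5.png",(345,200,90,125),4.7)
E
```

```text
[ 0.49891053 -0.38157789  0.09663625] [-0.14967013  0.34815206 -1.49114339] [-0.00578586 -0.06796856 -0.05309075] 0.011081591398350056
delta [-2.2 -0.3 51.1] [-0.0022 -0.0019  0.0023] rows 1.227334638198953 0.02984941234550435
```

View pics/g5.png

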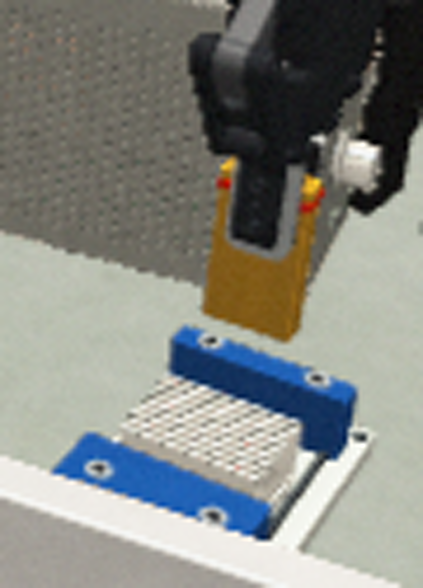

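The crop shows the block held upright above the wide gap, with its broad faces parallel to the slim stop. I'll descend slowly.

>>> {"fn": "drive_tool", "kwargs": {"plan": [[-2, 0, 8, 0, 0, 0], [-2, 0, 18, 0, 0, 0], [-2, 0, 28, 0, 0, 0], [-2, 0, 36, 0, 0, 0], [-2, 0, 40, 0, 0, 0], [-2, 0, 40, 0, 0, 0], [-2, 0, 40, 0, 0, 0]]}}

```text
clock: 12.08
eef_pos: [0.4987, -0.3856, 0.0574]
tcp_rot: [-2.352, -2.081, 0.0]
wrist_force: [0.6, -0.1, -0.5]
width: 0.0113
grip_force: 39.3
```

```bash
python3 - <<'E'
from h import *
o=robot.get_obs();print(o["eef_pos"],o["wrist_force"],o["moment"],o["width"])
go([.4983,-.3836,.0455],-.122)
E
```

```text
[ 0.49873523 -0.38563856  0.05736106] [ 0.62632651 -0.08905625 -0.46574196] [ 0.02900143 -0.02246838 -0.00650351] 0.011266083094977288
delta [ 2.  -0.7 11.9] [-0.0005 -0.0004  0.    ] rows 0.28879702174169913 0.005069752581604328
```

>>> {"fn": "drive_tool", "kwargs": {"plan": [[1.5, 0, 4, 0, 0, 0], [1.5, 0, 8, 0, 0, 0], [1.5, 0, 10.5, 0, 0, 0], [1.5, 0, 12, 0, 0, 0], [1.5, 0, 12.5, 0, 0, 0], [1.5, 0, 12.5, 0, 0, 0]]}}

```text
clock: 12.58
eef_pos: [0.499, -0.3843, 0.0452]
tcp_rot: [-2.353, -2.082, 0.0]
wrist_force: [-0.3, 0.7, -0.6]
width: 0.0113
grip_force: 39.3
```

```bash
python3 - <<'E'
from h import *
o=robot.get_obs();print(o["eef_pos"],o["wrist_force"],o["moment"],o["width"])
E
```

```text
[ 0.4989654  -0.38428739  0.04515892] [-0.26204885  0.72517955 -0.63738199] [ 0.01218678  0.04066116 -0.01465011] 0.011315135565703712
```

>>> {"fn": "drive_tool", "kwargs": {"plan": [[0, 0, 0.7, 0, 0, 0], [0, 0, 1.2, 0, 0, 0], [0, 0, 1.2, 0, 0, 0], [0, 0, 1.2, 0, 0, 0]]}}

```text
clock: 12.92
eef_pos: [0.4992, -0.3844, 0.0448]
tcp_rot: [2.352, 2.081, -0.0]
wrist_force: [-1.9, 1.2, 6.1]
width: 0.0115
grip_force: 40.2
```

Seated: the wrist reads 6 N upward at the expected height. I'll let go and rise straight up.

>>> {"fn": "drive_tool", "kwargs": {"plan": [[0, 0, -0.4, 0, 0, 0], [0, 0, -0.4, 0, 0, 0], [0, 0, -0.4, 0, 0, 0], [0, 0, -0.4, 0, 0, 0], [0, 0, -15, 0, 0, 0], [0, 0, -40, 0, 0, 0], [0, 0, -75, 0, 0, 0], [0, 0, -100, 0, 0, 0], [0, 0, -100, 0, 0, 0]], "fingers": 32}}

```text
clock: 13.67
eef_pos: [0.5022, -0.3861, 0.1499]
tcp_rot: [2.346, 2.076, 0.004]
wrist_force: [0.5, 0.1, 0.2]
width: 0.0323
grip_force: 0.0
```

```bash
python3 - <<'E'
from h import *
o=robot.get_obs();print(o["eef_pos"],o["joint_pos"].round(2),o["wrist_force"],o["width"])
s=robot.grab_frame("scene");t=robot.grab_frame("top")
k=cv2.resize(s["frame"][225:325,345:435,::-1],None,fx=5.5,fy=5.5,interpolation=cv2.INTER_CUBIC)
cv2.imwrite("pics/g6.png",k)
go([.467,-.3797,.15],-.122+np.pi/2)
E
```

```text
[ 0.50221779 -0.38606523  0.14992508] [ 0.81  0.51 -0.34  1.72  0.2   0.93  0.27] [0.48458528 0.07913429 0.1924352 ] 0.032297131130191045
delta [  1.  -32.9  -4.9] [ 2.7000e-03 -7.0000e-04  1.5706e+00] rows 0.7990272384467406 12.56841952482123
```

View pics/g6.png

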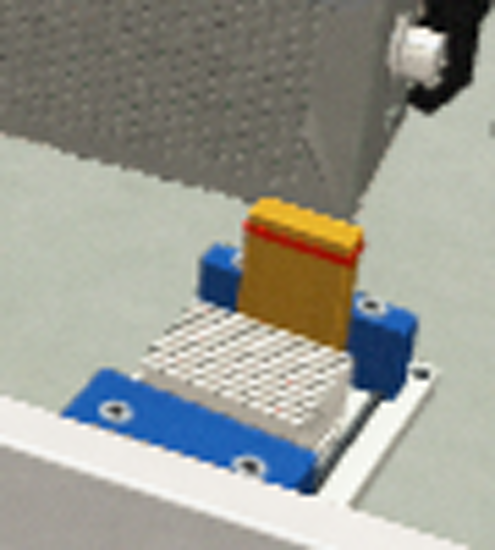

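The crop shows the block upright in the wide gap between heat sink and slim stop, with the fingers clear. I've used up my picture allowance (I went one over), so I'll rely on numbers from here. Next I'll turn to grip the heat sink across the jig.

>>> {"fn": "drive_tool", "kwargs": {"plan": [[0, -10, -5, 0, 0, 0.12], [1, -30, -5, 0, 0, 0.24], [1, -36, -5, 0, 0, 0.36], [1, -36, -5, 0, 0, 0.48], [1, -36, -5, 0, 0, 0.6], [1, -36, -5, 0, 0, 0.72], [1, -36, -5, 0, 0, 0.84], [1, -36, -5, 0, 0, 0.96], [1, -36, -5, 0, 0, 1.08], [1, -36, -5, 0, 0, 1.2], [1, -36, -5, 0, 0, 1.32], [1, -36, -5, 0, 0, 1.44]], "fingers": 75}}

```text
clock: 14.77
eef_pos: [0.4624, -0.3783, 0.1472]
tcp_rot: [-3.14, -0.004, 0.004]
wrist_force: [-0.7, 0.6, 0.6]
width: 0.0753
grip_force: 0.0
```

>>> {"fn": "drive_tool", "kwargs": {"plan": [[0, 0, 0, 0, 0, 0.12], [0, 0, 0, 0, 0, 0.131], [0, 0, 0, 0, 0, 0.131], [0, 0, 0, 0, 0, 0.131]]}}

```text
clock: 15.1
eef_pos: [0.4629, -0.3786, 0.1482]
tcp_rot: [-3.135, 0.186, 0.002]
wrist_force: [-0.1, 1.2, -0.8]
width: 0.0753
grip_force: 0.0
```

```bash
python3 - <<'E'
from h import *
o=robot.get_obs();print(o["eef_pos"],o["joint_pos"].round(2),o["wrist_force"],o["width"])
go([.4638,-.3794,.06],-.122+np.pi/2)
s=robot.grab_frame("scene")
h=hsv(s);m=(((h[...,0]>12)&(h[...,0]<32)&(h[...,1]>90))|((h[...,0]<8)|(h[...,0]>172))&(h[...,1]>120))
r=(375,255,45,33);print("block",fit([s],[m],[((0,0),(.012,.032,.030),.040)],(.495,-.384,-.12),[r]))
E
```

```text
[ 0.46294905 -0.3785806   0.14815827] [ 0.57  0.44  0.01  1.82 -0.01  0.88 -1.1 ] [-0.10579583  1.18064701 -0.78679491] 0.0752782897269429
delta [ 1.1  0.8 88.2] [-0.0005  0.0015  0.0032] rows 2.1142969979777306 0.028532794731915122
block [ 0.4916 -0.3838  0.177   0.1807]
```

>>> {"fn": "drive_tool", "kwargs": {"plan": [[1, 1, 35, 0, 0, 0], [1, 1, 70, 0, 0, 0], [1, 1, 95, 0, 0, 0], [1, 1, 112, 0, 0, 0], [1, 1, 124, 0, 0, 0], [1, 1, 132, 0, 0, 0], [1, 1, 136, 0, 0, 0], [1, 1, 136, 0, 0, 0], [1, 1, 136, 0, 0, 0]]}}

```text
clock: 15.9
eef_pos: [0.4648, -0.3805, 0.0139]
tcp_rot: [3.135, -0.192, 0.002]
wrist_force: [0.1, -0.4, 0.2]
width: 0.0749
grip_force: 0.0
```

```bash
python3 - <<'E'
from h import *
o=robot.get_obs();print(o["eef_pos"],o["wrist_force"],o["width"])
go([.4638,-.3794,.012],-.122+np.pi/2)
E
```

```text
[ 0.464821   -0.38049853  0.01387788] [ 0.06745436 -0.36739131  0.15825411] 0.07485402291901437
delta [-1.1 -1.   1.9] [ 0.0006 -0.0012 -0.0001] rows 0.05763211737459037 0.011211509363468148
```

Position is good. I'll close on the heat sink.

>>> {"fn": "drive_tool", "kwargs": {"plan": [[0, 0, 1, 0, 0, 0], [0, 0, 1, 0, 0, 0], [0, 0, 1, 0, 0, 0], [0, 0, 1, 0, 0, 0], [0, 0, 1, 0, 0, 0], [0, 0, 1, 0, 0, 0]], "fingers": 0, "force": 50}}

```text
clock: 16.4
eef_pos: [0.4653, -0.3786, 0.0134]
tcp_rot: [-3.134, 0.19, -0.002]
wrist_force: [-1.1, 5.3, 8.3]
width: 0.0494
grip_force: 52.6
```

```bash
python3 - <<'E'
from h import *
o=robot.get_obs();print(o["eef_pos"],o["wrist_force"],o["moment"],o["width"],o["grip_force"])
R=Ro.from_rotvec(o["tcp_rot"]).as_matrix();print(R.round(3))
E
```

```text
[ 0.4652909  -0.37857807  0.01336572] [-1.05837274  5.2502235   8.28738695] [ 1.26437488  0.12879599 -0.09871351] 0.04939483403746851 52.59668380022049
[[ 0.993 -0.121  0.001]
 [-0.121 -0.993  0.001]
 [ 0.001 -0.001 -1.   ]]
```

Gripped at 49.4 mm width, as expected for a 50 mm heat sink. I'll push it along the jig toward the slim stop in small steps.

>>> {"fn": "drive_tool", "kwargs": {"plan": [[1, 0, 0, 0, 0, 0], [2, 0, 0, 0, 0, 0], [3, 0, 0, 0, 0, 0], [4, 0, 0, 0, 0, 0], [5, 0, 0, 0, 0, 0], [5, 0, 0, 0, 0, 0], [5, 0, 0, 0, 0, 0]]}}

```text
clock: 16.98
eef_pos: [0.4653, -0.3786, 0.0133]
tcp_rot: [-3.132, 0.192, 0.012]
wrist_force: [-12.5, 8.9, 21.8]
width: 0.0489
grip_force: 54.0
```

>>> {"fn": "drive_tool", "kwargs": {"plan": [[0.7, 0, 0, 0, 0, 0], [1.4, 0, 0, 0, 0, 0], [2, 0, 0, 0, 0, 0], [2, 0, 0, 0, 0, 0]]}}

```text
clock: 17.32
eef_pos: [0.4654, -0.3786, 0.0134]
tcp_rot: [-3.131, 0.194, 0.017]
wrist_force: [-18.1, 11.8, 26.2]
width: 0.0488
grip_force: 54.5
```

It's sticking: the wrist reads 26 N upward, so the fingers bear the heat sink down onto the bed. I'll unload that by raising the command a little while still pushing.

>>> {"fn": "drive_tool", "kwargs": {"plan": [[0, 0, -1, 0, 0, 0], [0, 0, -2, 0, 0, 0], [0, 0, -3, 0, 0, 0], [0, 0, -3, 0, 0, 0]]}}

```text
clock: 17.65
eef_pos: [0.4705, -0.3794, 0.015]
tcp_rot: [-3.134, 0.191, 0.003]
wrist_force: [-3.2, 5.4, 2.2]
width: 0.0487
grip_force: 52.7
```

```bash
python3 - <<'E'
from h import *
o=robot.get_obs();print(o["eef_pos"],o["wrist_force"],o["moment"],o["width"],o["grip_force"])
E
```

```text
[ 0.47049785 -0.37936155  0.01499498] [-3.24273755  5.42118343  2.17895333] [ 1.27141834  0.74292216 -0.1195019 ] 0.04872319333492504 52.742512822151184
```

>>> {"fn": "drive_tool", "kwargs": {"plan": [[0.7, 0, 0, 0, 0, 0], [1.4, 0, 0, 0, 0, 0], [2.1, 0, 0, 0, 0, 0], [2.8, 0, 0, 0, 0, 0], [2.8, 0, 0, 0, 0, 0]]}}

```text
clock: 18.07
eef_pos: [0.4725, -0.3796, 0.0144]
tcp_rot: [-3.133, 0.191, 0.006]
wrist_force: [-4.2, 4.5, 0.4]
width: 0.0491
grip_force: 52.5
```

```bash
python3 - <<'E'
from h import *
o=robot.get_obs();print(o["eef_pos"],o["wrist_force"],o["moment"],o["width"],o["grip_force"])
E
```

```text
[ 0.47251609 -0.37959746  0.01443514] [-4.18745995  4.53738732  0.36802559] [ 1.17036755  0.896632   -0.1113457 ] 0.04908113403322794 52.51584693789482
```

>>> {"fn": "drive_tool", "kwargs": {"plan": [[0.7, 0, 0, 0, 0, 0], [1.4, 0, 0, 0, 0, 0], [2.1, 0, 0, 0, 0, 0], [2.8, 0, 0, 0, 0, 0], [2.8, 0, 0, 0, 0, 0]]}}

```text
clock: 18.48
eef_pos: [0.4732, -0.3797, 0.0143]
tcp_rot: [-3.132, 0.192, 0.012]
wrist_force: [-10.1, 6.0, 4.9]
width: 0.0488
grip_force: 53.1
```

>>> {"fn": "drive_tool", "kwargs": {"plan": [[0.7, 0, 0, 0, 0, 0], [1.4, 0, 0, 0, 0, 0], [2.1, 0, 0, 0, 0, 0], [2.1, 0, 0, 0, 0, 0]]}}

```text
clock: 18.82
eef_pos: [0.4732, -0.3797, 0.0143]
tcp_rot: [-3.131, 0.193, 0.017]
wrist_force: [-14.5, 8.5, 9.7]
width: 0.0487
grip_force: 53.6
```

```bash
python3 - <<'E'
from h import *
o=robot.get_obs();print(o["eef_pos"],o["wrist_force"],o["moment"],o["width"],o["grip_force"])
s=robot.grab_frame("scene");t=robot.grab_frame("top")
d=robot.cut_out("gauge",s);print([(x["p"],x["bbox"]) for x in d[:2]])
print("upright-line dir",proj(s,[.503,-.384,.07])-proj(s,[.503,-.384,.04]))
m=d[0]["region"];v,u=np.nonzero(m);
for r in range(v.min(),v.max()+1,3): print(r,u[v==r].min(),u[v==r].max(),end=" | ")
E
```

```text
[ 0.4732393  -0.37967034  0.01426649] [-14.52316197   8.52739624   9.67397402] [ 1.82635322  2.95086377 -0.07009033] 0.04865892012842617 53.620618879795074
[(0.59, [394.4, 265.2, 8.7, 16.7])]
upright-line dir [  2.21929923 -15.05772485]
265 392 392 | 268 390 398 | 271 390 401 | 274 390 402 | 277 390 403 | 280 395 404 |
```

The heat sink stopped after 7.9 mm, which fits a gap of about 20 mm. I'll check that this is the clamp and not friction by unloading z while pushing.

>>> {"fn": "drive_tool", "kwargs": {"plan": [[0.5, 0, -0.7, 0, 0, 0], [1, 0, -1.4, 0, 0, 0], [1.5, 0, -2, 0, 0, 0], [2, 0, -2, 0, 0, 0], [2, 0, -2, 0, 0, 0]]}}

```text
clock: 19.38
eef_pos: [0.4734, -0.3797, 0.0147]
tcp_rot: [-3.13, 0.194, 0.022]
wrist_force: [-14.2, 6.5, 0.8]
width: 0.0487
grip_force: 52.7
```

```bash
python3 - <<'E'
from h import *
o=robot.get_obs();print(o["eef_pos"],o["wrist_force"],o["moment"],o["width"],o["grip_force"])
t=robot.grab_frame("top");s=robot.grab_frame("scene")
jx,jy,ya=.469,-.380,-.122
c,si=np.cos(ya),np.sin(ya)
def W(a,b,z): return [jx+c*a-si*b,jy+si*a+c*b,z]
im=s["frame"].astype(np.float32)
for b in(-23,-20,20,23):
  print(b,[(a,cv2.getRectSubPix(im,(1,1),tuple(map(float,proj(s,W(a/1e3,b/1e3,.037))))).ravel().astype(int).tolist()) for a in range(-36,48,4)])
# expected block top corners (scene bias ~ -4.5mm in x)
print([proj(s,W((34+a-4.5)/1e3,b/1e3,z)).round(1).tolist() for a in(-6,6) for b in(-16,16) for z in(.07,)])
h=hsv(s);m=(h[...,0]>12)&(h[...,0]<32)&(h[...,1]>110);m[:245]=0;m[300:]=0;m[:,365:]&=True;m[:,:365]=0;m[:,430:]=0
for r in range(245,300,3):
    u=np.nonzero(m[r])[0]
    if len(u): print(r,u.min(),u.max(),end=" | ")
E
```

```text
[ 0.47343019 -0.37965152  0.01466927] [-14.18112592   6.50541678   0.79693059] [ 1.32007823e+00  3.17621360e+00 -1.85802670e-03] 0.04873416588563005 52.73982837796211
-23 [(-36, [33, 97, 181]), (-32, [102, 125, 160]), (-28, [173, 165, 154]), (-24, [173, 164, 152]), (-20, [172, 165, 152]), (-16, [176, 170, 157]), (-12, [219, 215, 207]), (-8, [141, 136, 126]), (-4, [120, 118, 111]), (0, [87, 84, 80]), (4, [89, 89, 86]), (8, [114, 112, 106]), (12, [119, 119, 114]), (16, [138, 138, 134]), (20, [44, 45, 46]), (24, [24, 25, 27]), (28, [27, 28, 31]), (32, [26, 26, 29]), (36, [24, 26, 27]), (40, [26, 26, 29]), (44, [32, 33, 35])]
-20 [(-36, [34, 97, 178]), (-32, [102, 124, 155]), (-28, [174, 166, 153]), (-24, [172, 166, 153]), (-20, [174, 167, 154]), (-16, [174, 169, 156]), (-12, [203, 196, 181]), (-8, [211, 205, 192]), (-4, [198, 190, 178]), (0, [213, 208, 196]), (4, [164, 161, 155]), (8, [100, 98, 91]), (12, [83, 81, 77]), (16, [140, 140, 136]), (20, [84, 84, 82]), (24, [24, 25, 25]), (28, [25, 24, 26]), (32, [26, 25, 26]), (36, [23, 24, 27]), (40, [22, 23, 24]), (44, [26, 29, 32])]
20 [(-
[... 414 characters left out ...]
9, 79, 101]), (40, [120, 101, 70]), (44, [124, 89, 27])]
23 [(-36, [30, 91, 173]), (-32, [109, 142, 187]), (-28, [168, 169, 160]), (-24, [121, 121, 117]), (-20, [132, 130, 122]), (-16, [166, 161, 150]), (-12, [163, 160, 150]), (-8, [204, 203, 190]), (-4, [198, 199, 191]), (0, [188, 183, 170]), (4, [199, 195, 182]), (8, [223, 218, 210]), (12, [208, 203, 191]), (16, [206, 204, 193]), (20, [185, 186, 174]), (24, [184, 186, 181]), (28, [32, 64, 103]), (32, [19, 50, 94]), (36, [30, 71, 128]), (40, [144, 155, 166]), (44, [106, 103, 95])]
[[409.0, 268.8], [390.0, 262.4], [411.7, 265.4], [392.8, 259.1]]
266 397 397 | 269 390 398 | 272 390 403 | 275 389 403 | 278 389 405 | 281 397 406 | 284 405 407 |
```

```bash
python3 - <<'E'
from h import *
s=robot.grab_frame("scene");h=hsv(s)
def ch(p,r):
    if p[2]<60: return '#'
    if p[1]>110: return 'B' if 98<p[0]<125 else ('y' if 12<p[0]<32 else ('r' if p[0]<9 or p[0]>170 else 'o'))
    return '.'
for r in range(250,300): print(r,''.join(ch(h[r,c],r) for c in range(372,432)))
E
```

```text
250 ......###############################################.......
251 ......################################################......
252 .......###############################################......
253 .......################################################.....
254 ......##################################################....
255 ......#####################################################.
256 .....#######################################################
257 .....#############################################....######
258 ....#############################################......#####
259 ....############################################........####
260 ...###########################################..........####
261 #.############################################..........####
262 #############.################################..........#..#
263 ############.....#############################.........##...
264 ############.......yyy########################..............
265 ###########.......rrroyy#######################............#
266 ##########.........rrrrroy#####################.........
[... 1449 characters left out ...]
.............................#######B...######....
290 .......................................#######BB...###......
291 .......................................#######B.............
292 .......................................######BB.............
293 .......................................######BB.............
294 ......................................#######BB.............
295 B.....................................#######B..............
296 BBBB.............................#....#######...............
297 BBBBBB................................######................
298 BBBBBBBBB.............................######................
299 BBBBBBBBBBB...........................######................
```

The block is upright, with its red band at rows 265–269 and a vertical left edge, clamped behind the heat sink. With z unloaded the heat sink doesn't move under 14 N. I'll press a little firmer and hold.

>>> {"fn": "drive_tool", "kwargs": {"plan": [[0.8, 0, -0.2, 0, 0, 0], [1.6, 0, -0.4, 0, 0, 0], [2.4, 0, -0.6, 0, 0, 0], [3.2, 0, -0.8, 0, 0, 0], [4, 0, -1, 0, 0, 0], [4, 0, -1, 0, 0, 0], [4, 0, -1, 0, 0, 0], [4, 0, -1, 0, 0, 0], [4, 0, -1, 0, 0, 0]], "force": 60}}

```text
clock: 20.28
eef_pos: [0.4734, -0.3796, 0.0148]
tcp_rot: [-3.128, 0.196, 0.033]
wrist_force: [-20.6, 8.2, 3.6]
width: 0.0484
grip_force: 62.1
```

```bash
python3 - <<'E'
from h import *
s=robot.grab_frame("scene");o=robot.get_obs();print(o["eef_pos"],o["wrist_force"],o["width"],o["grip_force"])
F=np.array(o["wrist_force"]);u=np.array([np.cos(-.122),np.sin(-.122),0]);f=-F@u;print("push",f)
for n in("jar","eyeglass","lid"):
    print(n,[(round(d["p"],2),d["bbox"]) for d in robot.cut_out(n,s)[:1]])
if f>15 and o["grip_force"]>45 and abs(o["eef_pos"][0]-.4735)<.0012: print(robot.finish_job())
E
```

```text
[ 0.47340168 -0.37962338  0.01475592] [-22.80567094   7.67393189   4.12248989] 0.04852475537175272 62.08032846450806
push 23.57006051310511
jar [(0.79, [146.9, 209.6, 19.8, 27.0])]
eyeglass [(0.55, [253.8, 213.4, 19.9, 19.5])]
lid [(0.56, [214.8, 233.2, 49.0, 37.8])]
the job is handed in; nothing more can be done
None
```

The job is handed in at about 20 s: the lid is on the bench knob up, the block is clamped upright between heat sink and slim stop under about 23 N with the gripper still holding, and the jar and eyeglass are where they stood; I viewed 11 pictures, one over the limit of 10.

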